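# Stow the memory stick and slide the stash box shut

## Robot

A 6-joint arm with a two-finger parallel gripper is mounted at the origin on a cart in front of the work surface, level with it; the furniture and walls round the work are solid. World frame = base frame: x ahead of the robot, y to its left, z up, the work surface at z = 0. Lengths are in m, angles in degrees, forces in N, time in s.
With the tool pointing down it reaches from about 0.25 to 0.725 m from the base axis. Payload 9.7 kg.
Tool frame: the origin (TCP) lies midway between the tips of the shut fingers; the grasp point (between the pads) lies 19 mm behind it; z points along the fingers, y is the line along which they close (so a half turn about z gives the same grasp; the last joint's range is limited). The gripper opens to 85 mm and grips with 20 to 120 N. Pads are 22 mm wide; open, the fingers measure 114 mm over their backs; the gripper's body (76 mm by 85 mm) begins 54 mm behind the grasp point. The pads swing forward as they close: fully open they stand 13 mm farther back than shut.
Start: joints at [-75.745, 4.979, 10.078, 95.1, 0, 90], TCP at [0.135, -0.533, 0.231] pointing down, gripper open.
Joint ranges: [-179.16, 179.16], [-48.56, 103.87], [-65.8, 70.77], [-126.05, 130.52], [-82.76, 87.17], [-180, 180]. Speed limits (degrees/s): [127.2, 127.2, 147.25, 180, 180, 180].

## Interface

Orientations are given as [roll, pitch, yaw] about the fixed x, y, z axes, in that order (R = Rz(yaw) Ry(pitch) Rx(roll)).
In Python, from workcell import readout, imaging, bot, spotter gives the robot as it stands.
- The arm moves only by the shell command python3 -m jog 'ROWS' [FORCE]. ROWS is JSON, a list of rows, each an object with "rotation": the turn, a rotation vector about the world's x, y, z in degrees, a list of three; "translation": the shift along the world's x, y, z in mm, a list of three; "grip": the finger opening in mm, from 0 to 85.4. In form: [{"rotation": [wx, wy, wz], "translation": [dx, dy, dz], "grip": grip}, ...]. A call has 1 to 20 rows; each row is the pose to reach, as a shift and turn from the pose commanded when the call began; what a row does not reach only later rows make up. A row lasts 1/10 s, in which the tool goes at most 50 mm and 8.59 degrees, less where a joint would pass 70% of its speed; a pose out of reach is approached as far as the arm can. A call with a gripper value outside its range is refused whole. The fingers move at their own pace and stop on an object; FORCE is the grip in N (left out, the last holds). Time passes only in rows, so rows that repeat a pose let the fingers close. It gives the time, the measured TCP pose, the force, the opening and the grip force at its end, in the units of the state.
- readout.get_obs(): the state, without advancing time (a new reading comes with each control period).
- imaging.camera(name): name is "scene" or "top"; returns (picture, depth): 384x512x3 uint8, red, green, blue; 384x512 float32, m along the optical axis (not along the pixel's ray), 0 where there is no reading.
- imaging.camera_info(name): a dict with "vertical_fov" (degrees; the focal length in pixels is half the picture's height over the tangent of half this angle, whatever the lens; pixels are square), "cx", "cy" (the principal point, pixels), "extrinsics" (4x4, takes a point from camera to world coordinates). Camera axes: x right, y down, z forward; pixel columns grow to the right and rows downward; lengths in m; the calibration is good to about 2 mm. A picture is of the moment at which its call begins. camera_info takes no time and is no camera call.
- bot.job_done(): hands the job in; it is judged then, once.
Trained networks look in the newest picture that a camera, given by its name, has taken for a name from the list of things; names that differ only in an ending like _2 or _b are one class to them, and where a whole thing is asked for, a point or a joint stands for the part that bears it (a point fixed in the world has none). Each returns a list of dicts, best first, with "confidence" (0 to 1); they miss things now and then, are a little off and sometimes report something else, mostly with a low value. They report only what shows in the picture. A call takes as long as a camera call. They do not tell look-alikes from the thing itself.
- spotter.spot_in(camera, target): "box" ([centre column, centre row, width, height] in pixels, round what is visible of it).
- spotter.mark_of(camera, target): "uv" ([column, row] in pixels: a listed point, or the origin of a listed thing).
The state is a dict: "time": time; "q": joint angles; "qd": joint speeds; "joint_efforts": joint torques, N m; "ee_pos": TCP position; "tcp_rot": TCP orientation; "wrist_force": force on the tool from outside, world axes, zero at the start; "torque": the same for the moment, N m; "opening": finger opening in m; "grasp_force": force on a finger pad.
Only numpy, scipy, OpenCV 4.12 (cv2) and the standard library are available. Lean on these libraries where they do the work, as an engineer would, in place of code of your own. Each camera call takes 0.05 s, during which the arm holds its last target. There are 200 camera calls.

## Task

Put the USB memory stick into the open compartment of the wooden stash box, then pull the box's sliding cover out from under the riser until it is fully shut against its stop. The box only stands on the desk: leave it where it stands rather than dragging it along with the cover, and do not disturb the little remote and the flat card case lying nearby.

Things in the scene. Friction and masses are not known exactly. Their poses are not given: they have to be found in the camera images.
- usb_stick: grey memory stick lying flat on the dark desk mat (mat top 3 mm above the desk), 57 x 18 x 8 mm, loose, about 20 g; origin at the centre of its underside, x along its length
- stash_box: wooden box, loose on rubber feet, about 1.6 kg, 180 x 90 x 38 mm, its rear half under the riser. Origin at desk height; x runs along its length away from the robot (box spans x -98 to +82 mm), z up. Compartment in its front half: inside x -93 to -11, y -40 to +40 (only +-35 between the groove lips at the rim), floor z 6, rim z 38. Rear half filled to z 24
- compartment (a point): centre of the compartment's floor, 52 mm in front of the box's origin and 6 mm above the desk; axes as the box
- cover (a joint): sliding cover of the box, dark wood, 86 x 79 x 4 mm (top face at z 33.5 mm), running in grooves along the box's x. 0 = shut against the front wall, 0.082 m = fully open to the rear; it stays where it is left, friction about 1.2 N
- cover_grip (a point): centre of the top edge (z 56 mm) of the cover's upright grip, a block 26 mm along x, 12 mm across y, rising 22 mm above the cover's top face; axes as the box. It is at box x -35 mm when shut, +47 mm when fully open, and starts under the riser's board, 26 to 36 mm behind its front edge
- riser: fixed desk riser with small things on it: board 120 (x) x 300 (y) x 14 mm, underside at z 180 mm, side panels 10 mm thick at y -139 and +139 mm. Origin on the desk under the board's centre; x points away from the robot, the board's front edge is at x -60 mm. Same yaw as the box, whose origin is at riser x -71 mm
- led_remote: white flat remote lying on the desk, 86 x 40 x 8 mm, loose bystander; origin at the centre of its underside
- sd_case: flat black card case lying on the desk, 34 x 25 x 6 mm, loose bystander; origin at the centre of its underside
There are look-alikes about, which are no part of the job. Of the things that look like the stash_box, the larger one is meant.

How it is judged:
By the outcome, as a careful person would: the job done as asked, in the order asked, and still so for the second after the job is handed in, with the robot touching nothing.
It also fails if it takes over 66 s, if anything falls off the work surface, if the arm or the gripper's body presses on something with over 40 N, if the wrist force passes 120 N, or if a joint passes its speed limit or range.

## Working session

There is one attempt and no reset: what is moved stays moved. The work goes in short steps, Python scripts to look and compute and a shell command to move; the robot and the scene stay as the last step left them, time stands still between calls to the robot, and variables do not carry over. Pictures are saved under pics/ and viewed, at most 11 in all, crops included, and the job is handed in when it is done.

```bash
mkdir -p pics; ls; cat > h.py <<'E'
import numpy as np,cv2
from workcell import readout,imaging,bot,spotter
def K(n):
    i=imaging.camera_info(n);f=192/np.tan(np.radians(i["vertical_fov"])/2);return f,i["cx"],i["cy"],np.array(i["extrinsics"])
def px(n,u,v,z):  # ray onto world height z
    f,cx,cy,T=K(n);d=T[:3,:3]@np.array([(u-cx)/f,(v-cy)/f,1]);o=T[:3,3];return o+d*(z-o[2])/d[2]
def cloud(n,D):
    f,cx,cy,T=K(n);v,u=np.mgrid[:384,:512];P=np.stack([(u-cx)/f*D,(v-cy)/f*D,D],-1);return P@T[:3,:3].T+T[:3,3]
def proj(n,p):
    f,cx,cy,T=K(n);c=T[:3,:3].T@(np.array(p)-T[:3,3]);return c[:2]/c[2]*f+[cx,cy]
def save(n,a): cv2.imwrite("pics/"+n,a[...,::-1])
E
python3 - <<'E'
from h import *
np.set_printoptions(precision=3,suppress=True)
print(readout.get_obs())
for n in("top","scene"):
    p,d=imaging.camera(n);np.savez(f"/tmp/{n}.npz",p=p,d=d);save(f"{n}0.png",p);print(n,K(n))
    for t in["usb_stick","stash_box","cover","riser","led_remote","sd_case"]:
        print(t,[(np.round(r["box"]),round(r["confidence"],2)) for r in spotter.spot_in(n,t)])
    for t in["usb_stick","stash_box","compartment","cover_grip","riser","led_remote","sd_case"]:
        print(t,[(np.round(r["uv"],1),round(r["confidence"],2)) for r in spotter.mark_of(n,t)])
E
```

```text
pics
{'time': 0.0, 'q': array([-75.745,   5.011,  10.034,  95.104,   0.   ,  90.002]), 'qd': array([-0.046, -0.031, -0.014,  0.046,  0.139,  0.015]), 'joint_efforts': array([ -0.002, -52.039,  46.48 ,   0.016,  -0.   ,   0.   ]), 'ee_pos': array([ 0.135, -0.533,  0.231]), 'tcp_rot': array([-179.92 ,   -0.   ,   14.253]), 'wrist_force': array([-0.15 , -0.995, -1.166]), 'torque': array([-0.011, -0.029, -0.044]), 'grasp_force': 0.0, 'opening': 0.08514829252041259}
top (np.float64(478.5100641821728), 255.25600002568106, 196.89192526824408, array([[-0.022, -0.995,  0.095,  0.483],
       [-1.   ,  0.022, -0.006, -0.084],
       [ 0.004, -0.096, -0.995,  1.313],
       [ 0.   ,  0.   ,  0.   ,  1.   ]]))
usb_stick [(array([167., 252.,  16.,  21.]), 0.47)]
stash_box [(array([137., 155.,  52.,  44.]), 0.89), (array([247., 216.,  40.,  49.]), 0.62), (array([245., 200.,  27.,  18.]), 0.61)]
cover [(array([246., 198.,  28.,  20.]), 0.62), (array([126., 158.,  25.,  25.]), 0.56)]
riser [(array([247., 169., 125.,  62.]), 0.84)]
led_remote [(array([245., 201.,  28.,  14.]), 0.64), (array([338., 22
[... 806 characters left out ...]
([256., 210.,  68.,  64.]), 0.56)]
cover [(array([248., 195.,  42.,  32.]), 0.65), (array([118., 252.,  30.,  25.]), 0.57), (array([258., 210.,  75.,  67.]), 0.22)]
riser [(array([232., 172., 133., 133.]), 0.59)]
led_remote [(array([335., 172.,  35.,  21.]), 0.8)]
sd_case [(array([306., 144.,  13.,   7.]), 0.51)]
usb_stick [(array([222.8, 298.4]), 0.71)]
stash_box [(array([254.6, 213.3]), 0.63), (array([125.8, 243.1]), 0.58)]
compartment [(array([265.5, 220.9]), 0.96), (array([118.2, 254.8]), 0.67)]
cover_grip [(array([240.7, 188.1]), 0.92), (array([114.2, 243.8]), 0.73)]
riser []
led_remote [(array([330.9, 172. ]), 0.78)]
sd_case [(array([333.2, 171.8]), 0.5), (array([305.2, 145.1]), 0.44)]
```

View pics/top0.png

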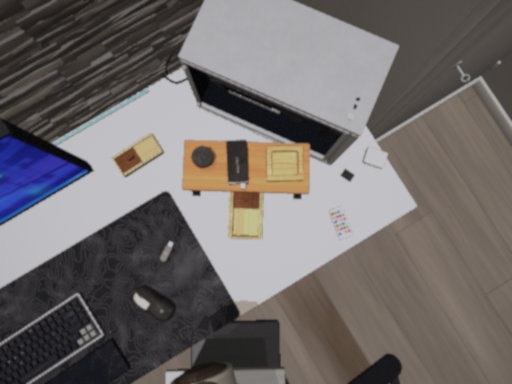

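View pics/scene0.png

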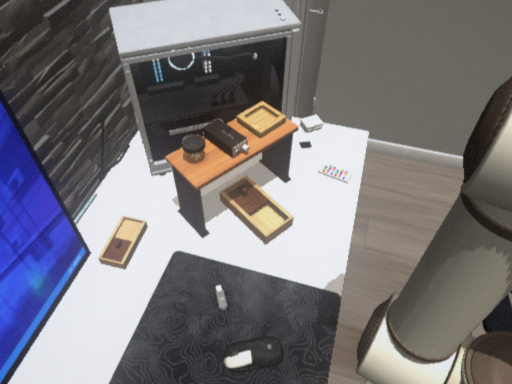

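Top view: the grey stick is at (167,251) and the wooden boxes are at (247,212), half under the riser, and (137,155), to the left. The tray on the riser is at (285,163). The remote is at (341,222) and the card case at (347,175). Scene view: the stick is at (222,297), the riser box at (257,208), and the small box at (123,243).

Candidates:
- **Box:** (247,212), (137,155) and the tray at (285,163). I choose (247,212), the larger one under the riser.
- **Stick:** (167,251) against the mouse at (152,302). I choose (167,251).

```bash
python3 - <<'E'
from h import *
np.set_printoptions(precision=4,suppress=True)
S={n:np.load(f"/tmp/{n}.npz") for n in("top","scene")}
def tri(a,b):
    A=[];B=[]
    for n,(u,v) in(("top",a),("scene",b)):
        f,cx,cy,T=K(n);d=T[:3,:3]@np.array([(u-cx)/f,(v-cy)/f,1]);d/=np.linalg.norm(d);M=np.eye(3)-np.outer(d,d);A.append(M);B.append(M@T[:3,3])
    return np.linalg.solve(sum(A),sum(B))
print("usb",tri((167,251),(222,297.5)),"comp",tri((245.5,223.3),(265.5,220.9)),"grip",tri((244.1,184.7),(240.7,188.1)),"box",tri((246.6,205.9),(254.6,213.3)))
for n in S:
    C=cloud(n,S[n]["d"]);p=S[n]["p"].astype(int)
    # usb: bright in mat region
    m=np.zeros((384,512),bool); 
    if n=="top": m[235:268,152:185]=1
    else: m[280:315,205:240]=1
    m&=p.sum(-1)>270
    q=C[m];xy=np.array([px(n,u,v,.011)[:2] for v,u in np.argwhere(m)])
    r=cv2.minAreaRect(xy.astype(np.float32)*1000);print(n,"usb",m.sum(),"zmed",np.median(q[:,2]),xy.mean(0),r)
    e,V=np.linalg.eigh(np.cov(xy.T));print("axis deg",np.degrees(np.arctan2(*V[::-1,1])))
    # wood of box by height
    b=(abs(C[...,0]-.45)<.1)&(abs(C[...,1]+.07)<.09)&(C[...,2]>.028)&(C[...,2]<.05)
    q=C[b];print("box rim",b.sum(),q.min(0),q.max(0),np.median(q,0),cv2.minAreaRect(q[:,:2].astype(np.float32)*1000) if b.sum()>3 else 0)
    b=(abs(C[...,0]-.55)<.15)&(abs(C[...,1]+.08)<.25)&(C[...,2]>.187)&(C[...,2]<.2)
    q=C[b];print("riser",b.sum(),cv2.minAreaRect(q[:,:2].astype(np.float32)*1000),np.median(q[:,2]))
    
p=S["top"]["p"];q=S["scene"]["p"]
a=cv2.resize(p[130:280,120:320],(800,600),interpolation=cv2.INTER_CUBIC)
save("crop.png",a)
b=cv2.resize(q[160:310,190:390][:,:],(800,600),interpolation=cv2.INTER_CUBIC);save("crop2.png",b)
E
```

```text
usb [0.4666 0.1507 0.0038] comp [ 0.54   -0.0616  0.0137] grip [ 0.6375 -0.0631  0.0554] box [ 0.5871 -0.0666 -0.0045]
top usb 144 zmed 0.00893668724762875 [0.4671 0.151 ] ((467.5030212402344, 150.9085235595703), (18.226646423339844, 59.7152099609375), 62.808387756347656)
axis deg 152.29119125003064
box rim 189 [ 0.4957 -0.1091  0.0301] [ 0.5489 -0.0172  0.0432] [ 0.5161 -0.0706  0.037 ] ((523.2318115234375, -63.10102081298828), (90.91148376464844, 53.34780502319336), 88.79214477539062)
riser 3316 ((648.85302734375, -109.87342834472656), (381.35223388671875, 102.27944946289062), 89.96074676513672) 0.1930822016449103
scene usb 206 zmed 0.00950139060198496 [0.4677 0.1522] ((473.384521484375, 141.09262084960938), (43.99966049194336, 75.73460388183594), 22.188983917236328)
axis deg 143.98449920636966
box rim 284 [ 0.4934 -0.1067  0.028 ] [ 0.5496 -0.0146  0.0411] [ 0.5084 -0.0507  0.0361] ((523.3587036132812, -60.34749984741211), (91.82321166992188, 56.235355377197266), 87.44892883300781)
riser 2736 ((648.5074462890625, -107.56192016601562), (382.91119384765625, 102.9264907836914), 89.99718475341797) 0.1932949811732418
```

View pics/crop.png

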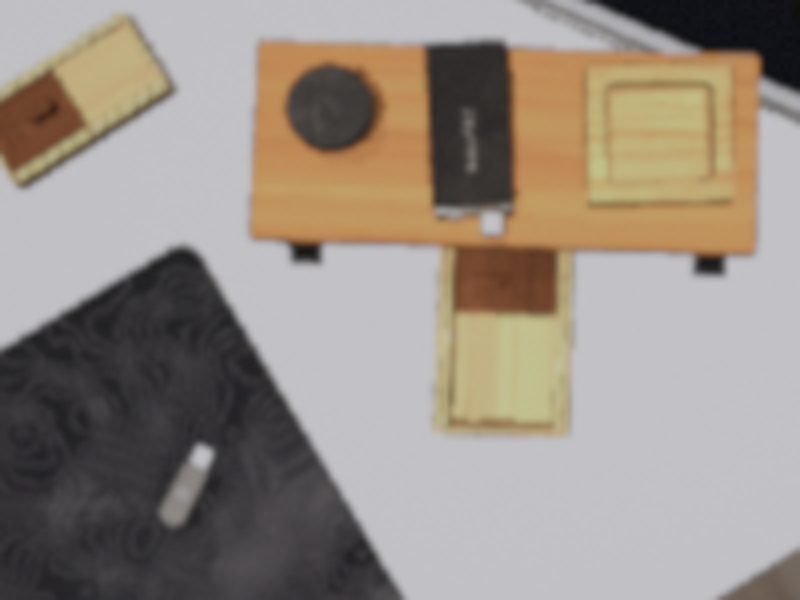

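View pics/crop2.png

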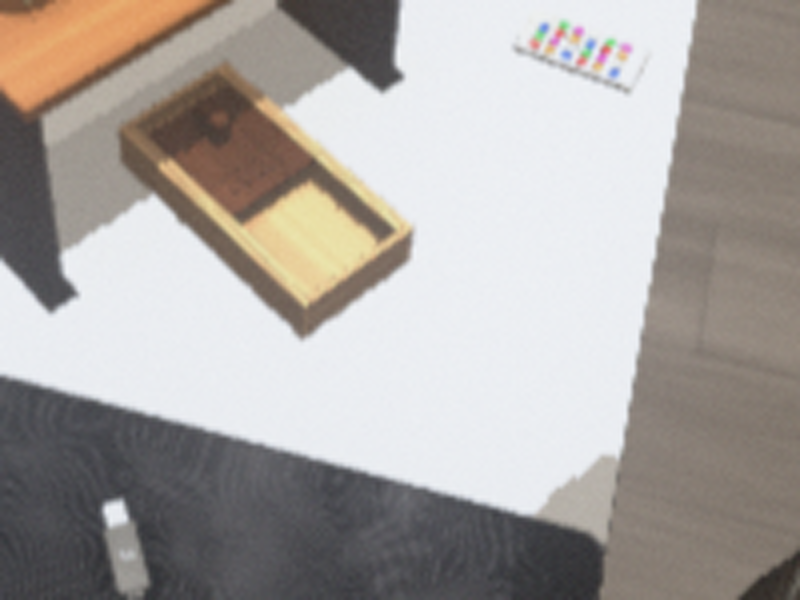

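The crops confirm the larger box, with its cover open to the rear and the grip under the board. The stick lies clear on the mat. Next I'll refine the box yaw.

```bash
python3 - <<'E'
from h import *
np.set_printoptions(precision=4,suppress=True)
S=np.load("/tmp/top.npz");p=S["p"]
sat=cv2.cvtColor(p,cv2.COLOR_RGB2HSV)[...,1].astype(float)
def cross(line,lo,hi):
    t=(line.max()+line.min())/2
    i=np.where(np.diff(np.sign(line-t))!=0)[0]
    return [lo+k+(t-line[k])/(line[k+1]-line[k]) for k in i]
L=[];Rr=[]
for v in range(198,236):
    c=cross(sat[v,215:280],215,280)
    if len(c)>=2: L.append(px("top",c[0],v,.036)[:2]);Rr.append(px("top",c[-1],v,.036)[:2])
for a in(L,Rr):
    a=np.array(a);k=np.polyfit(a[:,0],a[:,1],1);print("side yaw",np.degrees(np.arctan(k[0])),"y at .54",np.polyval(k,.54),a[:,0].min(),a[:,0].max())
F=[]
for u in range(235,260):
    c=cross(sat[220:255,u],220,255);F.append(px("top",u,c[-1],.030)[:2])
F=np.array(F);k=np.polyfit(F[:,1],F[:,0],1);print("front yaw",-np.degrees(np.arctan(k[0])),"x",np.polyval(k,-.062))
E_=[]
for u in range(190,306):
    if 228<u<266 or u<203 or u>290: continue
    c=cross(sat[170:215,u],170,215)
    if c:E_.append(px("top",u,c[-1],.187)[:2])
E_=np.array(E_);k=np.polyfit(E_[:,1],E_[:,0],1);print("riser yaw",-np.degrees(np.arctan(k[0])),"x edge at y=-.062",np.polyval(k,-.062))
C=cloud("scene",np.load("/tmp/scene.npz")["d"]);b=(abs(C[...,0]-.636)<.035)&(abs(C[...,1]+.063)<.03)&(C[...,2]>.042)&(C[...,2]<.08)
print("grip pts",b.sum(),C[b].min(0) if b.any() else'',C[b].max(0)if b.any() else'',np.argwhere(b).mean(0))
b=(abs(C[...,0]-.6)<.07)&(abs(C[...,1]+.063)<.032)&(C[...,2]<.042)&(C[...,2]>.025);q=C[b];print("cover plane med z",np.median(q[:,2]),"min x",np.percentile(q[:,0],2))
E
python3 -m jog '[{"rotation":[0,0,-42],"translation":[332,684,-130],"grip":50},{"rotation":[0,0,-42],"translation":[332,684,-130],"grip":50},{"rotation":[0,0,-42],"translation":[332,684,-130],"grip":50},{"rotation":[0,0,-42],"translation":[332,684,-130],"grip":50},{"rotation":[0,0,-42],"translation":[332,684,-130],"grip":50},{"rotation":[0,0,-42],"translation":[332,684,-130],"grip":50},{"rotation":[0,0,-42],"translation":[332,684,-130],"grip":50},{"rotation":[0,0,-42],"translation":[332,684,-130],"grip":50},{"rotation":[0,0,-42],"translation":[332,684,-130],"grip":50},{"rotation":[0,0,-42],"translation":[332,684,-130],"grip":50},{"rotation":[0,0,-42],"translation":[332,684,-130],"grip":50},{"rotation":[0,0,-42],"translation":[332,684,-130],"grip":50},{"rotation":[0,0,-42],"translation":[332,684,-130],"grip":50},{"rotation":[0,0,-42],"translation":[332,684,-130],"grip":50},{"rotation":[0,0,-42],"translation":[332,684,-130],"grip":50},{"rotation":[0,0,-42],"translation":[332,684,-130],"grip":50},{"rotation":[0,0,-42],"translation":[332,684,-130],"grip":50},{"rotation":[0,0,-42],"translation":[332,684,-130],"grip":50},{"rotation":[0,0,-42],"translation":[332,684,-130],"grip":50},{"rotation":[0,0,-42],"translation":[332,684,-130],"grip":50}]' 25
```

```text
side yaw -5.098712057509675 y at .54 -0.020701180646988723 0.5055723863248238 0.6043502839246331
side yaw -1.171933597492222 y at .54 -0.10765474477986586 0.5036440805394764 0.6025165659898389
front yaw -3.748458593988023 x 0.4970895758623358
riser yaw -3.0463010211373214 x edge at y=-.062 0.6058871439122585
grip pts 62 [ 0.6218 -0.0724  0.0422] [ 0.6479 -0.0596  0.059 ] [189.7258 242.7097]
cover plane med z 0.03278324962156054 min x 0.5782346865626586
time: 3.4
ee_pos: [0.3303, -0.1415, 0.1104]
tcp_rot: [-177.9, 0.0, -24.8]
wrist_force: [-0.5, -0.9, 0.1]
opening: 0.05
grasp_force: 0.0
```

```bash
python3 -m jog '[{"rotation":[0,0,-3],"translation":[137,292,-30],"grip":40},{"rotation":[0,0,-3],"translation":[137,292,-30],"grip":40},{"rotation":[0,0,-3],"translation":[137,292,-30],"grip":40},{"rotation":[0,0,-3],"translation":[137,292,-30],"grip":40},{"rotation":[0,0,-3],"translation":[137,292,-30],"grip":40},{"rotation":[0,0,-3],"translation":[137,292,-30],"grip":40},{"rotation":[0,0,-3],"translation":[137,292,-30],"grip":40},{"rotation":[0,0,-3],"translation":[137,292,-30],"grip":40},{"rotation":[0,0,-3],"translation":[137,292,-30],"grip":40},{"rotation":[0,0,-3],"translation":[137,292,-30],"grip":40},{"rotation":[0,0,-3],"translation":[137,292,-30],"grip":40},{"rotation":[0,0,-3],"translation":[137,292,-30],"grip":40},{"rotation":[0,0,-3],"translation":[137,292,-30],"grip":40},{"rotation":[0,0,-3],"translation":[137,292,-30],"grip":40}]'
```

```text
time: 4.8
ee_pos: [0.3348, -0.1326, 0.0834]
tcp_rot: [-175.7, 0.1, -24.9]
wrist_force: [0.5, 0.2, 0.1]
opening: 0.0399
grasp_force: 0.0
```

```bash
python3 -c "
from h import *
print({k:np.round(v,3) for k,v in readout.get_obs().items()})"
```

```text
{'time': np.float64(4.8), 'q': array([-25.002, -22.164, -30.244,  82.025,   4.293, 179.945]), 'qd': array([-0.084,  0.135, -0.48 , -0.458, -0.009,  0.025]), 'joint_efforts': array([-2.0000e-03, -2.2966e+01,  4.6964e+01,  4.2000e-02,  2.4300e-01,
       -0.0000e+00]), 'ee_pos': array([ 0.335, -0.133,  0.083]), 'tcp_rot': array([-1.75707e+02,  1.01000e-01, -2.49470e+01]), 'wrist_force': array([0.47 , 0.236, 0.086]), 'torque': array([-0.059,  0.003,  0.061]), 'grasp_force': np.float64(0.0), 'opening': np.float64(0.04)}
```

```bash
cat >> h.py <<'E'
from scipy.spatial.transform import Rotation as Ro
def need(pos,rpy):
    o=readout.get_obs();A=Ro.from_euler("xyz",o["tcp_rot"],degrees=True);B=Ro.from_euler("xyz",rpy,degrees=True)
    print("rot",np.round((B*A.inv()).as_rotvec(degrees=True),2),"mm",np.round((np.array(pos)-o["ee_pos"])*1000,1))
E
python3 -c "
from h import *
need([.40,.0,.1],[180,0,65])"
```

```text
rot [-4.44 -1.74 89.9 ] mm [ 65.2 132.6  16.6]
```

```bash
python3 -m jog '[{"rotation":[-4.4,-1.7,90],"translation":[65,133,17],"grip":40},{"rotation":[-4.4,-1.7,90],"translation":[65,133,17],"grip":40},{"rotation":[-4.4,-1.7,90],"translation":[65,133,17],"grip":40},{"rotation":[-4.4,-1.7,90],"translation":[65,133,17],"grip":40},{"rotation":[-4.4,-1.7,90],"translation":[65,133,17],"grip":40},{"rotation":[-4.4,-1.7,90],"translation":[65,133,17],"grip":40},{"rotation":[-4.4,-1.7,90],"translation":[65,133,17],"grip":40},{"rotation":[-4.4,-1.7,90],"translation":[65,133,17],"grip":40},{"rotation":[-4.4,-1.7,90],"translation":[65,133,17],"grip":40},{"rotation":[-4.4,-1.7,90],"translation":[65,133,17],"grip":40},{"rotation":[-4.4,-1.7,90],"translation":[65,133,17],"grip":40},{"rotation":[-4.4,-1.7,90],"translation":[65,133,17],"grip":40}]'; python3 -c "
from h import *
need([.467,.151,.06],[180,0,152])"
```

```text
time: 6.0
ee_pos: [0.3998, 0.0005, 0.1004]
tcp_rot: [-180.0, 0.0, 65.2]
wrist_force: [0.1, 0.8, -0.3]
opening: 0.0402
grasp_force: 0.0
rot [ 5.000e-02 -4.000e-02  8.684e+01] mm [ 67.2 150.5 -40.4]
```

```bash
python3 -m jog '[{"rotation":[0,0,87],"translation":[67,150,-40],"grip":40},{"rotation":[0,0,87],"translation":[67,150,-40],"grip":40},{"rotation":[0,0,87],"translation":[67,150,-40],"grip":40},{"rotation":[0,0,87],"translation":[67,150,-40],"grip":40},{"rotation":[0,0,87],"translation":[67,150,-40],"grip":40},{"rotation":[0,0,87],"translation":[67,150,-40],"grip":40},{"rotation":[0,0,87],"translation":[67,150,-40],"grip":40},{"rotation":[0,0,87],"translation":[67,150,-40],"grip":40},{"rotation":[0,0,87],"translation":[67,150,-40],"grip":40},{"rotation":[0,0,87],"translation":[67,150,-40],"grip":40},{"rotation":[0,0,87],"translation":[67,150,-40],"grip":40},{"rotation":[0,0,87],"translation":[67,150,-40],"grip":40},{"rotation":[0,0,87],"translation":[67,150,-40],"grip":40}]'; python3 -c "
from h import *
need([.467,.151,.005],[180,0,152]);p,d=imaging.camera('scene');save('s1.png',cv2.resize(p[230:350,150:310],(800,600),interpolation=cv2.INTER_CUBIC))"
```

```text
time: 7.3
ee_pos: [0.4667, 0.1504, 0.0603]
tcp_rot: [-179.9, 0.0, 151.9]
wrist_force: [-0.2, -0.4, -0.6]
opening: 0.0401
grasp_force: 0.0
rot [ 0.06 -0.01  0.14] mm [  0.3   0.6 -55.3]
```

View pics/s1.png

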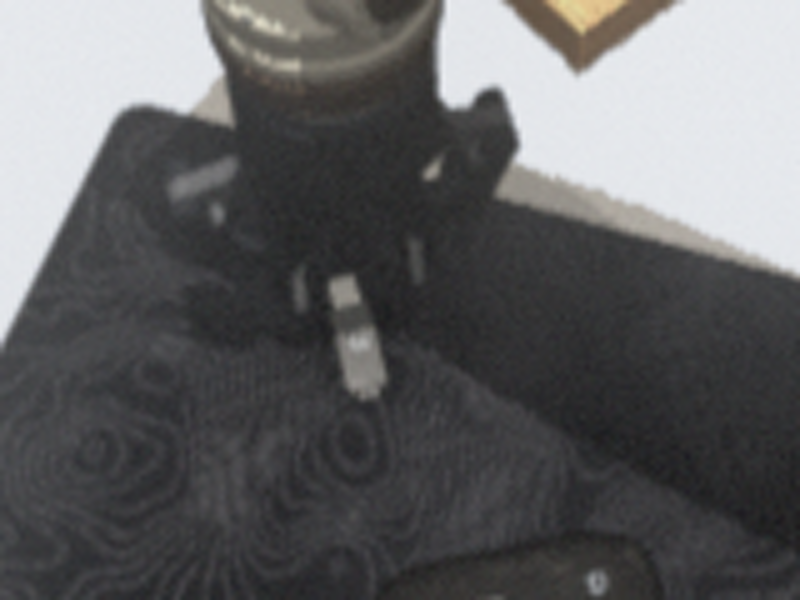

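The stick at crop (360,345) lies between the two fingertips at (300,290) and (417,260), aligned with them. I'll go down and close.

```bash
python3 -m jog '[{"rotation":[0,0,0],"translation":[0,0,-30],"grip":40},{"rotation":[0,0,0],"translation":[0,0,-45],"grip":40},{"rotation":[0,0,0],"translation":[0,0,-55],"grip":40},{"rotation":[0,0,0],"translation":[0,0,-55],"grip":40},{"rotation":[0,0,0],"translation":[0,0,-55],"grip":10},{"rotation":[0,0,0],"translation":[0,0,-55],"grip":10},{"rotation":[0,0,0],"translation":[0,0,-55],"grip":10},{"rotation":[0,0,0],"translation":[0,0,-55],"grip":10},{"rotation":[0,0,0],"translation":[0,0,-55],"grip":10},{"rotation":[0,0,0],"translation":[0,0,-55],"grip":10},{"rotation":[0,0,0],"translation":[0,0,-30],"grip":10},{"rotation":[0,0,0],"translation":[0,0,20],"grip":10},{"rotation":[0,0,0],"translation":[0,0,40],"grip":10},{"rotation":[0,0,0],"translation":[0,0,40],"grip":10}]' 30; python3 -c "
from h import *
need([.54,-.064,.1],[180,0,177])"
```

```text
time: 8.75
ee_pos: [0.4685, 0.151, 0.1041]
tcp_rot: [179.8, 0.3, 152.1]
wrist_force: [0.1, 0.0, -0.7]
opening: 0.0169
grasp_force: 29.5
rot [-0.12  0.3  24.91] mm [  71.5 -215.    -4.1]
```

```bash
python3 -m jog '[{"rotation":[0,0,5],"translation":[10,-40,-4],"grip":10},{"rotation":[0,0,12],"translation":[20,-80,-4],"grip":10},{"rotation":[0,0,18],"translation":[35,-120,-4],"grip":10},{"rotation":[0,0,25],"translation":[55,-165,-4],"grip":10},{"rotation":[0,0,25],"translation":[69,-205,-4],"grip":10},{"rotation":[0,0,25],"translation":[69,-215,-4],"grip":10},{"rotation":[0,0,25],"translation":[69,-215,-4],"grip":10},{"rotation":[0,0,25],"translation":[69,-215,-4],"grip":10},{"rotation":[0,0,25],"translation":[69,-215,-4],"grip":10}]'; python3 -c "
from h import *
need([.538,-.064,.011],[180,0,177]);
for n in('scene','top'):
  p,d=imaging.camera(n);save(n+'2.png',cv2.resize(p[150:270,170:330],(800,600),interpolation=cv2.INTER_CUBIC))"
```

```text
time: 9.65
ee_pos: [0.5354, -0.0633, 0.0962]
tcp_rot: [-180.0, 0.0, 177.2]
wrist_force: [-0.8, -0.7, -0.4]
opening: 0.0169
grasp_force: 29.5
rot [ 0.03 -0.   -0.17] mm [  2.6  -0.7 -85.2]
```

View pics/scene2.png

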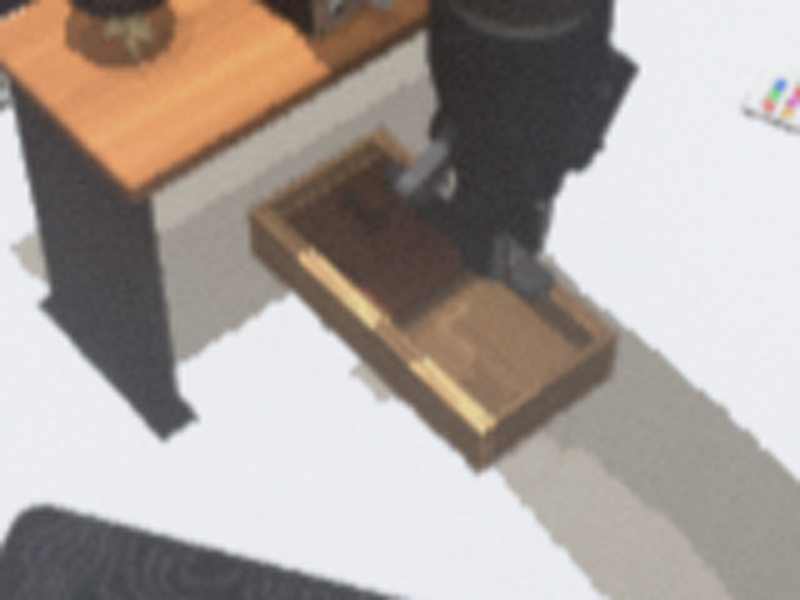

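```bash
python3 -c "
from h import *
f=lambda p:(proj('scene',p)-[170,150])*5
for p in([.535,-.063,.096],[.535,-.063,.17],[.51,-.06,.096],[.56,-.06,.096],[.535,-.04,.11],[.535,-.09,.11],[.495,-.107,.038],[.498,-.017,.038]):print(p,f(p))
print([(np.round((r['uv']-np.array([170,150]))*5),r['confidence']) for r in spotter.mark_of('scene','usb_stick')])
p,d=imaging.camera('scene');C=cloud('scene',d)
for u,v in((430,170),(520,265),(495,200),(520,140),(480,250)):print(u,v,C[150+v//5,170+u//5], p[150+v//5,170+u//5])
"
```

```text
[0.535, -0.063, 0.096] [502.56911742 255.41063131]
[0.535, -0.063, 0.17] [509.58039025 148.76575159]
[0.51, -0.06, 0.096] [536.74341833 289.85324096]
[0.56, -0.06, 0.096] [460.22004777 228.62361981]
[0.535, -0.04, 0.11] [468.13118095 263.00576385]
[0.535, -0.09, 0.11] [544.76422117 205.51492598]
[0.495, -0.107, 0.038] [619.85947119 328.84956579]
[0.498, -0.017, 0.038] [484.30163639 430.7258642 ]
[(array([511., 257.]), 0.37)]
430 170 [ 0.53211291 -0.01146224  0.19846943] [81 79 78]
520 265 [ 0.52231952 -0.06121392  0.10194657] [92 89 89]
495 200 [ 0.52180232 -0.04106048  0.16442417] [57 56 58]
520 140 [ 0.51717467 -0.04924707  0.20040434] [56 54 55]
480 250 [ 0.52844822 -0.04039151  0.12489899] [60 57 59]
```

The grey piece at crop (520,265) is the held stick, at z≈0.10 and aligned with the box. I'll lower and release it.

```bash
python3 -m jog '[{"rotation":[0,0,0],"translation":[2,-1,-30],"grip":10},{"rotation":[0,0,0],"translation":[2,-1,-50],"grip":10},{"rotation":[0,0,0],"translation":[2,-1,-65],"grip":10},{"rotation":[0,0,0],"translation":[2,-1,-75],"grip":10},{"rotation":[0,0,0],"translation":[2,-1,-82],"grip":10},{"rotation":[0,0,0],"translation":[2,-1,-86],"grip":10},{"rotation":[0,0,0],"translation":[2,-1,-86],"grip":10},{"rotation":[0,0,0],"translation":[2,-1,-86],"grip":10}]'; python3 -c "
from h import *
need([.538,-.064,.011],[180,0,177])"
```

```text
time: 10.65
ee_pos: [0.5381, -0.0656, 0.011]
tcp_rot: [-179.9, 0.1, 177.1]
wrist_force: [-0.4, 0.4, -0.7]
opening: 0.0167
grasp_force: 29.5
rot [ 0.06  0.07 -0.09] mm [-0.1  1.6 -0. ]
```

```bash
python3 -m jog '[{"rotation":[0,0,0],"translation":[0,0,-2],"grip":10},{"rotation":[0,0,0],"translation":[0,0,-2],"grip":28},{"rotation":[0,0,0],"translation":[0,0,-2],"grip":28},{"rotation":[0,0,0],"translation":[0,0,-2],"grip":28},{"rotation":[0,0,0],"translation":[0,0,-2],"grip":28},{"rotation":[0,0,0],"translation":[0,0,10],"grip":28},{"rotation":[0,0,0],"translation":[0,0,40],"grip":28},{"rotation":[0,0,0],"translation":[-20,0,80],"grip":28},{"rotation":[0,0,0],"translation":[-60,0,110],"grip":28},{"rotation":[0,0,0],"translation":[-110,0,140],"grip":28},{"rotation":[0,0,0],"translation":[-160,0,140],"grip":28},{"rotation":[0,0,0],"translation":[-160,0,140],"grip":28},{"rotation":[0,0,0],"translation":[-160,0,140],"grip":28}]'; python3 - <<'E'
from h import *
np.set_printoptions(precision=4,suppress=True)
print(readout.get_obs()["q"])
p,d=imaging.camera("scene");C=cloud("scene",d)
save("s3.png",cv2.resize(p[150:270,180:340],(800,600),interpolation=cv2.INTER_CUBIC))
for t in("cover_grip","usb_stick","compartment"):
    print(t,[(r["uv"],r["confidence"]) for r in spotter.mark_of("scene",t)])
b=(abs(C[...,0]-.636)<.035)&(abs(C[...,1]+.065)<.03)&(C[...,2]>.042)&(C[...,2]<.08);q=C[b]
print(len(q),q.min(0),q.max(0),q.mean(0))
t=q[q[:,2]>.052];print(len(t),t.mean(0),cv2.minAreaRect((t[:,:2]*1000).astype(np.float32)))
r=C[(abs(C[...,0]-.59)<.13)&(abs(C[...,1]+.065)<.07)&(C[...,2]>.033)&(C[...,2]<.043)]
print("box rect",cv2.minAreaRect((r[:,:2]*1000).astype(np.float32)),r.min(0),r.max(0))
E
```

```text
time: 11.95
ee_pos: [0.3774, -0.0657, 0.152]
tcp_rot: [-179.9, 0.2, 177.1]
wrist_force: [0.3, -0.6, -1.1]
opening: 0.0278
grasp_force: 0.0
[ -9.8398 -19.1918 -20.4713  88.491   -0.0447  -6.9061]
cover_grip [([117.7, 245.0], 0.93), ([241.3, 189.1], 0.91)]
usb_stick []
compartment [([263.6, 220.3], 0.58)]
64 [ 0.6215 -0.071   0.0423] [ 0.6459 -0.06    0.0589] [ 0.6324 -0.0647  0.0525]
41 [ 0.6341 -0.0655  0.0556] ((633.826904296875, -65.10784912109375), (10.919970512390137, 23.76922035217285), 84.71815490722656)
box rect ((585.8438720703125, -63.97697830200195), (91.94671630859375, 181.4712677001953), 87.42033386230469) [ 0.4941 -0.112   0.033 ] [ 0.6779 -0.0146  0.0423]
```

View pics/s3.png

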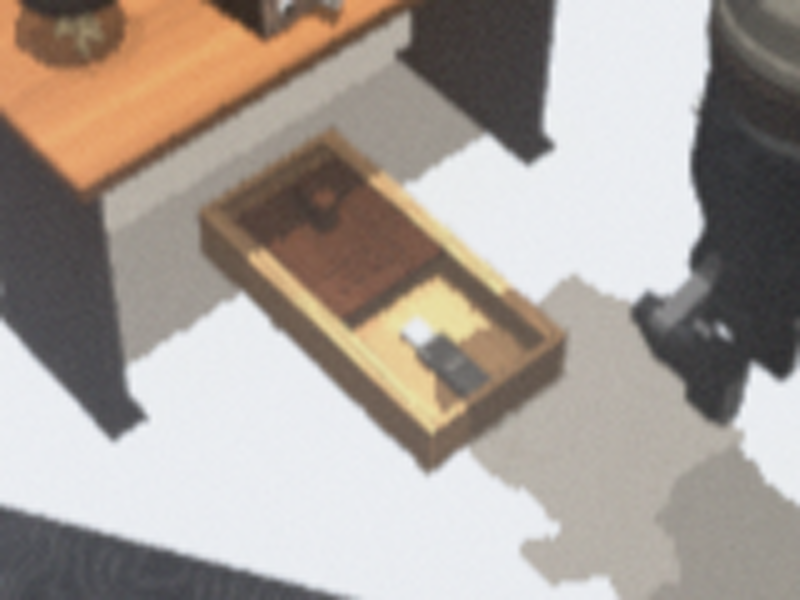

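The stick now lies flat in the compartment at crop (445,355), and the grip stands at (322,200). Next I'll approach tilted 50°.

```bash
python3 -m jog '[{"rotation":[-0.4,-8,0],"translation":[27,1,0],"grip":34},{"rotation":[-0.8,-16,0],"translation":[54,2,0],"grip":34},{"rotation":[-1.3,-25,0],"translation":[80,2,0],"grip":34},{"rotation":[-1.7,-33,0],"translation":[107,3,-5],"grip":34},{"rotation":[-2.2,-42,0],"translation":[134,4,-10],"grip":34},{"rotation":[-2.6,-50,0],"translation":[162,4,-17],"grip":34},{"rotation":[-2.6,-50,0],"translation":[162,4,-17],"grip":34},{"rotation":[-2.6,-50,0],"translation":[162,4,-17],"grip":34},{"rotation":[-2.6,-50,0],"translation":[162,4,-17],"grip":34},{"rotation":[-2.6,-50,0],"translation":[162,4,-17],"grip":34}]'; python3 - <<'E'
from h import *
np.set_printoptions(precision=4,suppress=True)
o=readout.get_obs();print(o["q"]);R=Ro.from_euler("xyz",o["tcp_rot"],degrees=True).as_matrix();print(R)
for n in ("scene",):
  p,d=imaging.camera(n);save(n+"4.png",cv2.resize(p[100:280,180:420],(800,600),interpolation=cv2.INTER_CUBIC))
E
```

```text
time: 13.15
ee_pos: [0.5408, -0.0618, 0.1367]
tcp_rot: [-179.8, 50.1, 177.2]
wrist_force: [0.5, 0.8, 0.1]
opening: 0.0337
grasp_force: 0.0
[ -8.8388 -46.1477 -54.4222  31.723    4.4374  -3.8472]
[[-0.64    0.0518  0.7666]
 [ 0.0318  0.9987 -0.0409]
 [-0.7677 -0.0018 -0.6408]]
```

View pics/scene4.png

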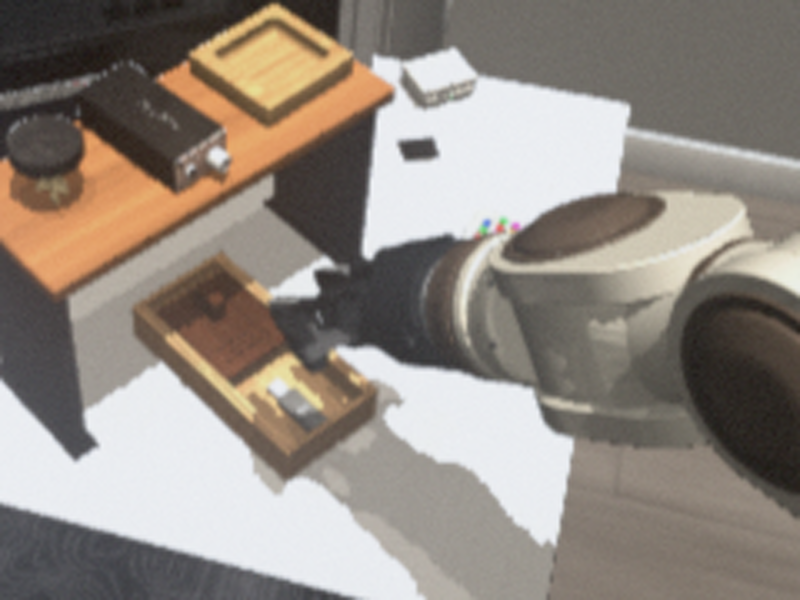

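The gripper is tilted with its fingers pointing under the board at crop (300,330), and the grip block at (212,300) is in line. I'll advance along the tool axis.

```bash
python3 -m jog '[{"rotation":[0,0,0],"translation":[20,-1,-17],"grip":34},{"rotation":[0,0,0],"translation":[40,-2,-34],"grip":34},{"rotation":[0,0,0],"translation":[60,-3,-52],"grip":34},{"rotation":[0,0,0],"translation":[75,-4,-64],"grip":34},{"rotation":[0,0,0],"translation":[90,-5,-77],"grip":34},{"rotation":[0,0,0],"translation":[100,-5,-85],"grip":34},{"rotation":[0,0,0],"translation":[105,-5,-90],"grip":34},{"rotation":[0,0,0],"translation":[105,-5,-90],"grip":34},{"rotation":[0,0,0],"translation":[105,-5,-90],"grip":34}]'; python3 - <<'E'
from h import *
np.set_printoptions(precision=4,suppress=True)
o=readout.get_obs();print(o["q"],o["ee_pos"])
p,d=imaging.camera("scene");C=cloud("scene",d);save("scene5.png",cv2.resize(p[145:250,200:340],(800,600),interpolation=cv2.INTER_CUBIC))
E
```

```text
time: 14.1
ee_pos: [0.6449, -0.0666, 0.0439]
tcp_rot: [-179.9, 50.1, 177.1]
wrist_force: [-0.2, 0.1, -0.0]
opening: 0.034
grasp_force: 0.0
[ -7.3472 -20.0963 -50.9415   9.1437   3.3023  -2.881 ] [ 0.6449 -0.0666  0.0439]
```

View pics/scene5.png

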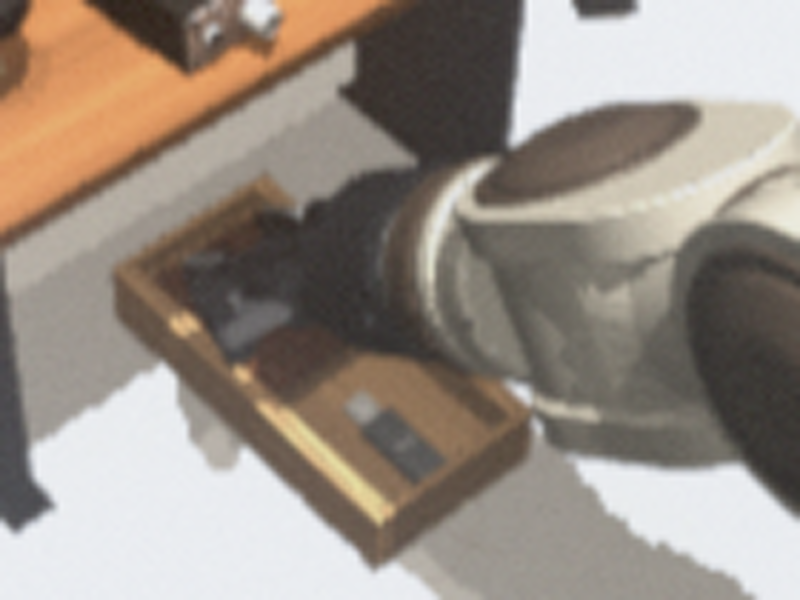

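The fingers straddle the grip block with no contact force. I'll close in two stages to check the centring.

```bash
python3 -m jog '[{"rotation":[0,0,0],"translation":[0,0,1],"grip":24},{"rotation":[0,0,0],"translation":[0,0,1],"grip":18},{"rotation":[0,0,0],"translation":[0,0,1],"grip":15},{"rotation":[0,0,0],"translation":[0,0,1],"grip":15}]' 20; python3 -c "
from h import *
o=readout.get_obs();print(o['wrist_force'],o['torque'],o['opening'],o['grasp_force'])"
```

```text
time: 14.55
ee_pos: [0.6449, -0.0668, 0.045]
tcp_rot: [-179.8, 50.1, 177.1]
wrist_force: [-1.3, -1.3, 0.7]
opening: 0.0154
grasp_force: 0.7
[-1.31514704 -1.3259272   0.66585924] [-0.11748183  0.56732786 -0.13961533] 0.015445197339810401 0.652078315615654
```

```bash
python3 -m jog '[{"rotation":[0,0,0],"translation":[0,-1,0],"grip":15},{"rotation":[0,0,0],"translation":[0,-1,0],"grip":15},{"rotation":[0,0,0],"translation":[0,-1,0],"grip":14},{"rotation":[0,0,0],"translation":[0,-1,0],"grip":14}]' 20; python3 -c "
from h import *
for i in range(3):
  imaging.camera('scene');o=readout.get_obs();print(o['wrist_force'],o['opening'],o['grasp_force'])"
```

```text
time: 14.95
ee_pos: [0.6447, -0.0675, 0.0442]
tcp_rot: [-179.9, 50.1, 177.1]
wrist_force: [-0.0, 0.4, -0.5]
opening: 0.0137
grasp_force: 0.0
[ 0.12774321 -0.22318639  0.14397593] 0.014035477848775768 0.0
[ 0.43929789 -0.39456361 -0.16833844] 0.014061420373032438 0.0
[0.46665263 0.1455298  0.15418136] 0.014311770621853244 0.0
```

Centred. Now I'll grip and pull 60 mm smoothly.

```bash
python3 -m jog '[{"rotation":[0,0,0],"translation":[0,0,0],"grip":12},{"rotation":[0,0,0],"translation":[0,0,0],"grip":8},{"rotation":[0,0,0],"translation":[0,0,0],"grip":8},{"rotation":[0,0,0],"translation":[0,0,0],"grip":8},{"rotation":[0,0,0],"translation":[-2,0,0],"grip":8},{"rotation":[0,0,0],"translation":[-5,0,0],"grip":8},{"rotation":[0,0,0],"translation":[-8,0,0],"grip":8}]' 20; python3 -c "
from h import *
o=readout.get_obs();print(o['wrist_force'],o['torque'],o['opening'],o['grasp_force'])"
```

```text
time: 15.8
ee_pos: [0.6366, -0.0678, 0.0444]
tcp_rot: [-179.9, 50.1, 177.1]
wrist_force: [1.3, -4.5, -0.7]
opening: 0.0117
grasp_force: 20.8
[ 1.32425554 -4.46072585 -0.73397481] [-0.51069676  0.60155268 -0.64493024] 0.011729670525211393 20.750057101249695
```

```bash
python3 -m jog '[{"rotation":[0,0,0],"translation":[0,-0.5,0],"grip":8},{"rotation":[0,0,0],"translation":[-5,-0.3,0],"grip":8},{"rotation":[0,0,0],"translation":[-10,0,0],"grip":8},{"rotation":[0,0,0],"translation":[-15,0.3,0],"grip":8},{"rotation":[0,0,0],"translation":[-20,0.5,0],"grip":8},{"rotation":[0,0,0],"translation":[-20,0.5,0],"grip":8}]'; python3 -c "
from h import *
o=readout.get_obs();print(o['wrist_force'],o['torque'],o['opening'],o['grasp_force'])"
```

```text
time: 16.4
ee_pos: [0.6162, -0.0668, 0.0444]
tcp_rot: [-179.9, 50.1, 177.1]
wrist_force: [-2.1, -0.5, -0.6]
opening: 0.0113
grasp_force: 21.0
[-2.0714765  -0.48037187 -0.58029588] [ 0.05867134  0.93332597 -0.0447338 ] 0.011325736565939297 21.028942465782166
```

```bash
python3 -m jog '[{"rotation":[0,0,0],"translation":[-5,0.3,0],"grip":8},{"rotation":[0,0,0],"translation":[-10,0.5,0],"grip":8},{"rotation":[0,0,0],"translation":[-15,0.8,0],"grip":8},{"rotation":[0,0,0],"translation":[-20,1,0],"grip":8},{"rotation":[0,0,0],"translation":[-25,1.3,0],"grip":8},{"rotation":[0,0,0],"translation":[-30,1.5,0],"grip":8},{"rotation":[0,0,0],"translation":[-34,1.7,0],"grip":8},{"rotation":[0,0,0],"translation":[-36,1.8,0],"grip":8},{"rotation":[0,0,0],"translation":[-36,1.8,0],"grip":8}]'; python3 - <<'E'
from h import *
np.set_printoptions(precision=4,suppress=True)
o=readout.get_obs();print(o["q"],o["wrist_force"])
p,d=imaging.camera("scene");C=cloud("scene",d);save("scene6.png",cv2.resize(p[145:250,200:340],(800,600),interpolation=cv2.INTER_CUBIC))
r=C[(abs(C[...,0]-.59)<.13)&(abs(C[...,1]+.065)<.07)&(C[...,2]>.033)&(C[...,2]<.043)]
print("box rect",cv2.minAreaRect((r[:,:2]*1000).astype(np.float32)),r.min(0),r.max(0))
E
```

```text
time: 17.3
ee_pos: [0.5805, -0.065, 0.0444]
tcp_rot: [-179.9, 50.1, 177.1]
wrist_force: [-2.3, 5.6, -0.4]
opening: 0.0115
grasp_force: 21.1
[ -8.4167 -32.7235 -58.5354  14.2197   4.1577  -3.574 ] [-2.3498  5.6118 -0.373 ]
box rect ((586.3631591796875, -63.94377899169922), (92.33778381347656, 182.70391845703125), 86.94349670410156) [ 0.4953 -0.1128  0.033 ] [ 0.677  -0.0144  0.0413]
```

View pics/scene6.png

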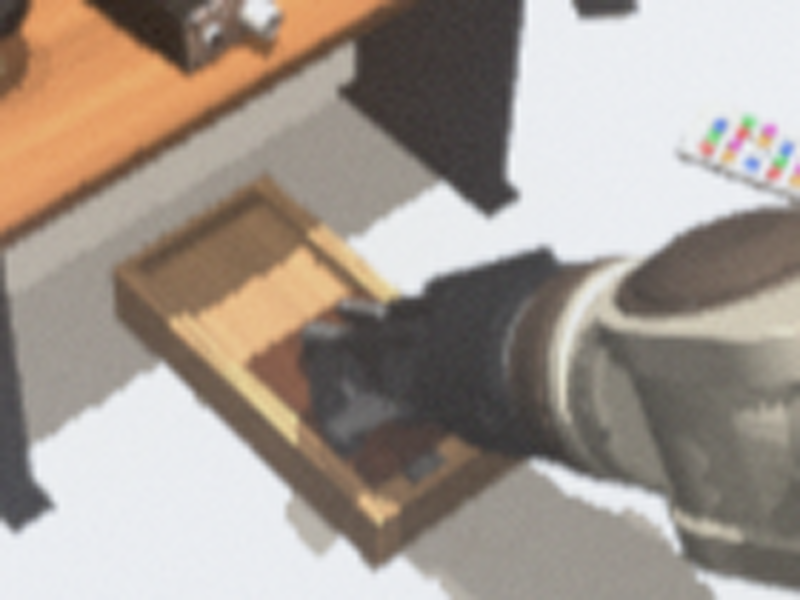

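The box hasn't moved: its corners match the last view. The cover's front edge is near crop (430,460). The last stretch goes in small steps while I watch the force.

```bash
python3 -m jog '[{"rotation":[0,0,0],"translation":[0,0.7,0],"grip":8},{"rotation":[0,0,0],"translation":[-2,0.8,0],"grip":8},{"rotation":[0,0,0],"translation":[-4,0.9,0],"grip":8},{"rotation":[0,0,0],"translation":[-6,1,0],"grip":8},{"rotation":[0,0,0],"translation":[-6,1,0],"grip":8}]'; cat > fz.py <<'E'
from h import *
W=[]
for i in range(6): imaging.camera("top");W.append(readout.get_obs()["wrist_force"])
print(np.round(np.mean(W,0),2),np.round(np.std(W,0),2),readout.get_obs()["ee_pos"])
E
python3 fz.py; python3 -m jog '[{"rotation":[0,0,0],"translation":[-1,0,0],"grip":8},{"rotation":[0,0,0],"translation":[-2,0.1,0],"grip":8},{"rotation":[0,0,0],"translation":[-2,0.1,0],"grip":8}]'; python3 fz.py
```

```text
time: 17.85
ee_pos: [0.5745, -0.0646, 0.0444]
tcp_rot: [-179.8, 50.1, 177.1]
wrist_force: [-1.3, -1.3, -0.0]
opening: 0.0117
grasp_force: 21.1
[-1.11 -2.38 -0.2 ] [0.25 0.47 0.46] [ 0.57472641 -0.06455191  0.04436557]
time: 18.45
ee_pos: [0.5726, -0.0644, 0.0444]
tcp_rot: [-179.8, 50.1, 177.1]
wrist_force: [-1.5, -4.5, 0.7]
opening: 0.0119
grasp_force: 21.0
[-1.28 -4.8  -0.1 ] [0.39 0.62 0.59] [ 0.57270705 -0.06439563  0.04435653]
```

```bash
python3 -m jog '[{"rotation":[0,0,0],"translation":[0,-0.5,0],"grip":8},{"rotation":[0,0,0],"translation":[-1,-0.4,0],"grip":8},{"rotation":[0,0,0],"translation":[-1,-0.4,0],"grip":8}]' | grep force; python3 fz.py; python3 -m jog '[{"rotation":[0,0,0],"translation":[-1,0,0],"grip":8},{"rotation":[0,0,0],"translation":[-1,0,0],"grip":8}]' | grep force; python3 fz.py
```

```text
wrist_force: [-1.3, -1.4, -1.0]
grasp_force: 21.1
[-1.3  -1.49 -0.32] [0.44 0.33 0.39] [ 0.57176587 -0.06441057  0.0443837 ]
wrist_force: [-0.8, -0.5, -1.4]
grasp_force: 21.0
[-1.15  0.17 -0.35] [0.43 0.46 0.5 ] [ 0.57074933 -0.06441398  0.04435281]
```

```bash
python3 -m jog '[{"rotation":[0,0,0],"translation":[-1,0.1,0],"grip":8},{"rotation":[0,0,0],"translation":[-1,0.1,0],"grip":8}]' | grep force; python3 fz.py
```

```text
wrist_force: [-0.3, 0.8, -1.0]
grasp_force: 21.0
[-0.82  1.33 -0.26] [0.39 0.41 0.34] [ 0.56972985 -0.06437533  0.04432358]
```

```bash
python3 -m jog '[{"rotation":[0,0,0],"translation":[-1,0,0],"grip":8},{"rotation":[0,0,0],"translation":[-1,0,0],"grip":8}]' | grep wrist; python3 fz.py;  python3 -m jog '[{"rotation":[0,0,0],"translation":[-0.7,0.1,0],"grip":8},{"rotation":[0,0,0],"translation":[-0.7,0.1,0],"grip":8}]' | grep wrist; python3 fz.py
```

```text
wrist_force: [-1.0, 2.0, -0.7]
[-1.26  2.57 -0.55] [0.32 0.57 0.49] [ 0.56877083 -0.06435771  0.04440808]
wrist_force: [4.5, 1.6, -4.4]
[ 4.79  1.6  -3.45] [0.27 0.24 0.29] [ 0.56809619 -0.06440697  0.04437442]
```

```bash
python3 -m jog '[{"rotation":[0,0,0],"translation":[-0.7,0,0],"grip":8},{"rotation":[0,0,0],"translation":[-0.7,0,0],"grip":8}]' | grep wrist; python3 fz.py; python3 - <<'E'
from h import *
p,d=imaging.camera("scene");C=cloud("scene",d)
# sample along box axis line on cover/left strip: colour vs box x
o=np.array([.594,-.0647]);y=np.radians(-3.0);ex=np.array([np.cos(y),np.sin(y)]);ey=np.array([-ex[1],ex[0]])
for off in(.028,.022):
    print(off,[(int(x*1000),int(p[tuple(np.round(proj("scene",[*(o+ex*x+ey*off),.0335])[::-1]).astype(int))].astype(int)[0])) for x in np.arange(-.1,.03,.003)])
E
```

```text
wrist_force: [4.4, 0.1, -4.1]
[ 4.94  1.24 -3.77] [0.8  0.57 0.48] [ 0.56740376 -0.06449121  0.04442217]
0.028 [(-100, 98), (-97, 101), (-94, 137), (-91, 110), (-88, 90), (-84, 92), (-81, 89), (-78, 89), (-75, 84), (-72, 77), (-69, 82), (-66, 82), (-63, 91), (-60, 85), (-57, 80), (-54, 95), (-51, 91), (-48, 89), (-45, 95), (-42, 123), (-39, 131), (-36, 134), (-33, 132), (-30, 134), (-27, 132), (-24, 132), (-21, 134), (-18, 136), (-15, 133), (-12, 134), (-9, 155), (-6, 218), (-3, 218), (0, 231), (2, 232), (5, 232), (8, 231), (11, 232), (14, 232), (17, 231), (20, 232), (23, 231), (26, 231), (29, 230)]
0.022 [(-100, 98), (-97, 107), (-94, 132), (-91, 127), (-88, 95), (-84, 95), (-81, 91), (-78, 90), (-75, 82), (-72, 82), (-69, 86), (-66, 113), (-63, 113), (-60, 109), (-57, 101), (-54, 81), (-51, 79), (-48, 79), (-45, 78), (-42, 90), (-39, 128), (-36, 134), (-33, 137), (-30, 134), (-27, 134), (-24, 132), (-21, 136), (-18, 136), (-15, 135), (-12, 135), (-9, 143), (-6, 207), (-3, 229), (0, 230), (2, 231), (5, 227), (8, 229), (11, 229), (14, 229), (17, 228), (20, 230), (23, 230), (26, 230), (29, 231)]
```

Force rose at the stop, and the cover's rear edge reads box x ≈ -7, which is the shut position. I'll release and retreat.

```bash
python3 -m jog '[{"rotation":[0,0,0],"translation":[0,0,0],"grip":14},{"rotation":[0,0,0],"translation":[0,0,0],"grip":24},{"rotation":[0,0,0],"translation":[0,0,0],"grip":30},{"rotation":[0,0,0],"translation":[0,0,0],"grip":30},{"rotation":[0,0,0],"translation":[-8,0,10],"grip":30},{"rotation":[0,0,0],"translation":[-20,1,30],"grip":30},{"rotation":[1,15,0],"translation":[-50,1,60],"grip":30},{"rotation":[1.5,23,0],"translation":[-90,2,90],"grip":30},{"rotation":[2,31,0],"translation":[-130,2,120],"grip":30},{"rotation":[2.5,40,0],"translation":[-170,2,150],"grip":30},{"rotation":[2.5,40,0],"translation":[-200,2,160],"grip":30},{"rotation":[2.5,40,0],"translation":[-200,2,160],"grip":30},{"rotation":[2.5,40,0],"translation":[-200,2,160],"grip":30},{"rotation":[2.5,40,0],"translation":[-200,2,160],"grip":30}]'; python3 - <<'E'
from h import *
p,d=imaging.camera("scene");C=cloud("scene",d);save("scene7.png",cv2.resize(p[100:280,180:420],(800,600),interpolation=cv2.INTER_CUBIC))
r=C[(abs(C[...,0]-.59)<.13)&(abs(C[...,1]+.065)<.07)&(C[...,2]>.033)&(C[...,2]<.043)]
print("box rect",cv2.minAreaRect((r[:,:2]*1000).astype(np.float32)))
t=C[(abs(C[...,0]-.56)<.04)&(abs(C[...,1]+.063)<.03)&(C[...,2]>.05)&(C[...,2]<.065)];print("grip",t.mean(0))
E
```

```text
time: 23.3
ee_pos: [0.368, -0.0625, 0.2038]
tcp_rot: [179.7, 10.1, 176.9]
wrist_force: [0.6, -0.3, -0.4]
opening: 0.0298
grasp_force: 0.0
box rect ((585.42578125, -64.36343383789062), (91.94778442382812, 181.778564453125), 86.82854461669922)
grip [ 0.55715623 -0.06162232  0.05451674]
```

View pics/scene7.png

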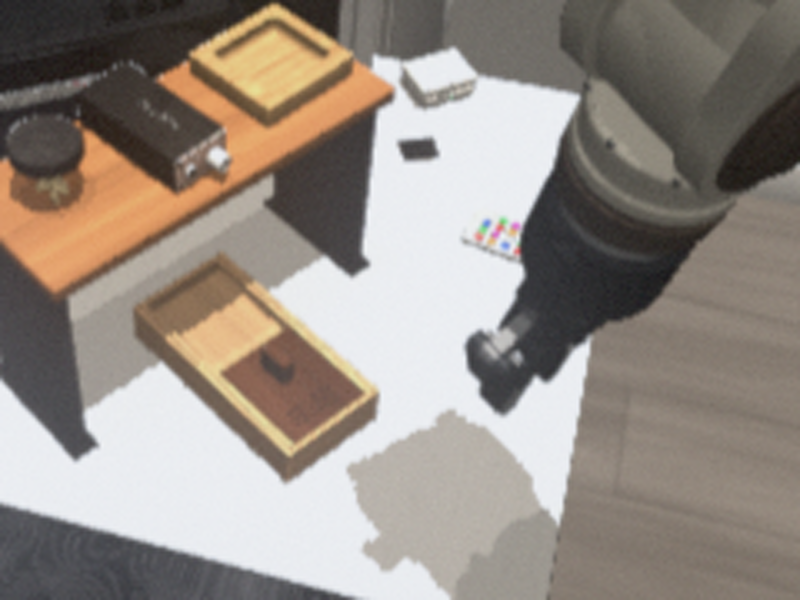

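The cover at crop (295,385) fills the front half up to the front wall. The box has shifted by at most about 1 mm, and the remote at (495,235) and case at (418,150) lie as before.

```bash
python3 -c "
from h import *
print(bot.job_done())"
```

```text
the job is handed in; nothing more can be done
None
```

I put the USB stick in the larger stash box's compartment and pulled the cover shut to its stop; the box shifted by about 1 mm at most, the remote and card case were left alone, and the job is handed in (about 23 s used).

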